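# Line up the table things by height on the serving board

## Robot

A 6-joint arm with a two-finger parallel gripper is mounted at the origin on a cart in front of the work surface, level with it; the furniture and walls round the work are solid. World frame = base frame: x ahead of the robot, y to its left, z up, the work surface at z = 0. Lengths are in m, angles in rad, forces in N, time in s.
With the tool pointing down it reaches from about 0.3 to 0.875 m from the base axis. Payload 6.4 kg.
Tool frame: the origin (TCP) lies between the finger pads; the fingertips stand 8 mm ahead of it and the grasp point (between the pads) lies 11 mm behind it; z points along the fingers, y is the line along which they close (so a half turn about z gives the same grasp; the last joint's range is limited). The gripper opens to 85 mm and grips with 20 to 120 N. Pads are 22 mm wide; open, the fingers measure 114 mm over their backs; the gripper's body (76 mm by 85 mm) begins 54 mm behind the grasp point. The pads swing forward as they close: fully open they stand 13 mm farther back than shut.
Start: joints at [-1.529, 0.181, 1.607, -0, 1.354, -0.206], TCP at [0.141, -0.557, 0.239] pointing down, gripper open.
Joint ranges: [-2.99, 2.99], [-0.89, 2.07], [0.3, 2.58], [-1.14, 4.28], [0, 2.63], [-3.12, 3.12]. Speed limits (rad/s): [2.57, 2.57, 3.01, 3.14, 3.14, 3.14].

## Interface

Orientations are given as a 3x3 rotation matrix whose columns are the frame's x, y, z axes.
In Python, from plant import env, viewer gives the robot as it stands.
- The arm moves only by the shell command python3 -m crank 'ROWS' [OPENING] [FORCE]. ROWS is JSON, a list of rows, each a list of 2 entries, a list of its own where there are three numbers: the shift along the tool's x, y, z in m, then the turn about the tool's z in rad. In form: [[[x, y, z], spin], ...]. A call has 1 to 5 rows; each row is the pose to reach, as a shift and turn from the pose commanded when the call began, along the tool's axes at that moment; what a row does not reach only later rows make up. A row lasts 1/8 s, in which the tool goes at most 62.5 mm and 10.7 degrees, less where a joint would pass 70% of its speed; a pose out of reach is approached as far as the arm can. A call with a gripper value outside its range is refused whole. OPENING is the closure, from 0 (fully open) to 1 (shut), set as the call begins (- or left out, the last holds). The fingers move at their own pace and stop on an object; FORCE is the grip in N (left out, the last holds). Time passes only in rows, so rows that repeat a pose let the fingers close. It gives the time, the measured TCP pose, the force, the opening and the grip force at its end, in the units of the state.
- env.observe(): the state, without advancing time (a new reading comes with each control period).
- viewer.grab_frame(name): name is "scene" or "top"; returns the picture (384x512x3 uint8, red, green, blue); there is no depth.
- viewer.camera_model(name): a dict with "vfov" (degrees; the focal length in pixels is half the picture's height over the tangent of half this angle, whatever the lens; pixels are square), "cx", "cy" (the principal point, pixels), "camera_from_world" (4x4, takes a point from world to camera coordinates). Camera axes: x right, y down, z forward; pixel columns grow to the right and rows downward; lengths in m; the calibration is good to about 2 mm. A picture is of the moment at which its call begins. camera_model takes no time and is no camera call.
- env.close_job(): hands the job in; it is judged then, once.
Trained networks look in the newest picture that a camera, given by its name, has taken for a name from the list of things; names that differ only in an ending like _2 or _b are one class to them, and where a whole thing is asked for, a point or a joint stands for the part that bears it (a point fixed in the world has none). Each returns a list of dicts, best first, with "score" (0 to 1); they miss things now and then, are a little off and sometimes report something else, mostly with a low value. They report only what shows in the picture. A call takes as long as a camera call. They do not tell look-alikes from the thing itself.
- viewer.regions_of(camera, name): "mask" (384x512 bool, what is visible of it) and "box" ([left, top, right, bottom] in pixels, round what is visible of it).
The state is a dict: "t": time; "joint_positions": joint angles; "qd": joint speeds; "joint_torque": joint torques, N m; "position": TCP position; "orientation": TCP orientation; "wrist_force": force on the tool from outside, world axes, zero at the start; "moment": the same for the moment, N m; "finger_gap": opening from 0.0 (shut) to 1.0 (fully open); "gripper_force": force on a finger pad.
Only numpy, scipy, OpenCV 4.12 (cv2) and the standard library are available. Lean on these libraries where they do the work, as an engineer would, in place of code of your own. Each camera call takes 0.05 s, during which the arm holds its last target. There are 200 camera calls.

## Task

Line up the pepper mill, the yellow-capped spice jar, the jam jar and the tea light in order of height along the serving board, each standing upright and centred on its own cork pad: the tallest on the pad next to the orange coffee tin, then each next shorter one, down to the shortest at the far end. Leave the salt shaker standing where it is.

Things in the scene. Friction and masses are not known exactly. Their poses are not given: they have to be found in the camera images.
- pepper_mill: Dark wooden pepper mill with a small metal knob on top, the tallest of the four: 170 mm high, 0.18 kg; turned round body 58 mm wide at its widest, waisted, and a round head about 49 mm wide from 123 to 159 mm height. Origin: centre of its underside; z up along its axis. Loose, upright on the worktop at the start, in the front row.
- spice_jar: Round glass spice jar with a mustard-yellow screw cap, second tallest: 100 mm high, 45 mm in diameter all the way up (the cap from about 80 mm up, 44 mm), 0.11 kg. Origin: centre of its underside; z up along its axis. Loose, upright on the worktop at the start, in the front row.
- jam_jar: Round squat glass jam jar with red contents and a white lid, third tallest: 84 mm high, 68 mm in diameter at its widest, with a lid 63 mm wide, 0.25 kg. Origin: centre of its underside; z up along its axis. Loose, upright on the worktop at the start, in the front row.
- tea_light: Small round tea light in an aluminium cup, the shortest: 16 mm high, 38 mm in diameter, 0.014 kg. Origin: centre of its underside; z up along its axis. Loose, upright on the worktop at the start, in the front row.
- pad_a: One of four alike round cork pads, 80 mm wide, 3 mm thick, in a straight row 105 mm apart on a fixed dark wooden board (470 x 90 x 12 mm; 10 mm high lip at each end, 72 mm beyond the end pads' centres). The letters say nothing of the order. Origin: centre of its underside; its top is 3 mm higher, 15 mm above the worktop. x axis across the row, y along it, z up. Fixed.
- pad_b: One of four alike round cork pads, 80 mm wide, 3 mm thick, in a straight row 105 mm apart on a fixed dark wooden board (470 x 90 x 12 mm; 10 mm high lip at each end, 72 mm beyond the end pads' centres). The letters say nothing of the order. Origin: centre of its underside; its top is 3 mm higher, 15 mm above the worktop. x axis across the row, y along it, z up. Fixed.
- pad_c: One of four alike round cork pads, 80 mm wide, 3 mm thick, in a straight row 105 mm apart on a fixed dark wooden board (470 x 90 x 12 mm; 10 mm high lip at each end, 72 mm beyond the end pads' centres). The letters say nothing of the order. Origin: centre of its underside; its top is 3 mm higher, 15 mm above the worktop. x axis across the row, y along it, z up. Fixed.
- pad_d: One of four alike round cork pads, 80 mm wide, 3 mm thick, in a straight row 105 mm apart on a fixed dark wooden board (470 x 90 x 12 mm; 10 mm high lip at each end, 72 mm beyond the end pads' centres). The letters say nothing of the order. Origin: centre of its underside; its top is 3 mm higher, 15 mm above the worktop. x axis across the row, y along it, z up. Fixed.
- coffee_tin: Orange square coffee tin with a dark wooden lid and knob, 87 x 87 mm, 110 mm high, fixed; stands just beyond one end of the board, about 143 mm from the centre of the end pad (a clear glass tumbler stands beyond the other end). It marks the end where the tallest goes. Origin: centre of its underside, z up.
- salt_shaker: Glass salt shaker with a grey domed top, 90 mm high, 44 mm in diameter. Stands among the four things in the front row; it stays where it is. Origin: centre of its underside, z up.
Mind the look-alikes: they are no part of the job. What is shaped like the spice_jar but turquoise is not meant.

How it is judged:
At the end, for the whole second after the job is handed in: Pepper mill, spice jar, jam jar and tea light each stand upright (within 0.1 rad), at rest and released on a cork pad, within 15 mm of its centre, in this order from the pad next to the coffee tin to the pad farthest from it; the salt shaker still stands within 30 mm of where it was (((horizontal distance between pepper_mill and pad_a below 0.015 m and z of pepper_mill in the frame of pad_a between -0.002 and 0.008 m) or (horizontal distance between pepper_mill and pad_b below 0.015 m and z of pepper_mill in the frame of pad_b between -0.002 and 0.008 m) or (horizontal distance between pepper_mill and pad_c below 0.015 m and z of pepper_mill in the frame of pad_c between -0.002 and 0.008 m) or (horizontal distance between pepper_mill and pad_d below 0.015 m and z of pepper_mill in the frame of pad_d between -0.002 and 0.008 m)) and horizontal distance between pepper_mill and coffee_tin below 0.195 m and angle between each of pepper_mill, spice_jar, jam_jar, tea_light's own z axis and vertical below 0.1 rad and linear speed of each of pepper_mill, spice_jar, jam_jar, tea_light below 0.02 m/s and angular speed of each of pepper_mill, spice_jar, jam_jar, tea_light below 0.2 rad/s and ((horizontal distance between spice_jar and pad_a below 0.015 m and z of spice_jar in the frame of pad_a between -0.002 and 0.008 m) or (horizontal distance between spice_jar and pad_b below 0.015 m and z of spice_jar in the frame of pad_b between -0.002 and 0.008 m) or (horizontal distance between spice_jar and pad_c below 0.015 m and z of spice_jar in the frame of pad_c between -0.002 and 0.008 m) or (horizontal distance between spice_jar and pad_d below 0.015 m and z of spice_jar in the frame of pad_d between -0.002 and 0.008 m)) and horizontal distance between spice_jar and coffee_tin between 0.195 and 0.3 m and ((horizontal distance between jam_jar and pad_a below 0.015 m and z of jam_jar in the frame of pad_a between -0.002 and 0.008 m) or (horizontal distance between jam_jar and pad_b below 0.015 m and z of jam_jar in the frame of pad_b between -0.002 and 0.008 m) or (horizontal distance between jam_jar and pad_c below 0.015 m and z of jam_jar in the frame of pad_c between -0.002 and 0.008 m) or (horizontal distance between jam_jar and pad_d below 0.015 m and z of jam_jar in the frame of pad_d between -0.002 and 0.008 m)) and horizontal distance between jam_jar and coffee_tin between 0.3 and 0.405 m and ((horizontal distance between tea_light and pad_a below 0.015 m and z of tea_light in the frame of pad_a between -0.002 and 0.008 m) or (horizontal distance between tea_light and pad_b below 0.015 m and z of tea_light in the frame of pad_b between -0.002 and 0.008 m) or (horizontal distance between tea_light and pad_c below 0.015 m and z of tea_light in the frame of pad_c between -0.002 and 0.008 m) or (horizontal distance between tea_light and pad_d below 0.015 m and z of tea_light in the frame of pad_d between -0.002 and 0.008 m)) and horizontal distance between tea_light and coffee_tin above 0.405 m and distance of salt_shaker from where it was at the start of the episode below 0.03 m and angle between salt_shaker's own z axis and vertical below 0.25 rad); the robot touches nothing.
It fails at once if the salt shaker is moved by more than 30 mm or knocked over (distance of salt_shaker from where it was at the start of the episode above 0.03 m or angle between salt_shaker's own z axis and vertical above 0.5 rad).
It also fails if it takes over 109 s, if anything falls off the work surface, if the arm or the gripper's body presses on something with over 40 N, if the wrist force passes 120 N, or if a joint passes its speed limit or range.

## Working session

There is one attempt and no reset: what is moved stays moved. The work goes in short steps, Python scripts to look and compute and a shell command to move; the robot and the scene stay as the last step left them, time stands still between calls to the robot, and variables do not carry over. Pictures are saved under pics/ and viewed, at most 14 in all, crops included, and the job is handed in when it is done.

```bash
ls; mkdir -p pics
python3 - <<'E'
from plant import env, viewer
import cv2,numpy as np
for n in("scene","top"):
    im=viewer.grab_frame(n); cv2.imwrite(f"pics/{n}0.png",im[:,:,::-1])
    m=viewer.camera_model(n); print(n,m)
    for o in("pepper_mill","spice_jar","jam_jar","tea_light","salt_shaker","pad_a","coffee_tin"):
        for r in viewer.regions_of(n,o): print(o,round(r["score"],2),np.round(r["box"]), r["mask"].sum())
s=env.observe();print({k:np.round(v,3).tolist() for k,v in s.items()})
E
```

```text
pics
scene {'vfov': 57.25826771456981, 'cx': 256.7041766906674, 'cy': 188.37577242270697, 'camera_from_world': array([[-0.56567398, -0.82443738,  0.01777502,  0.22270176],
       [-0.60089337,  0.39733933, -0.69357668,  0.35384968],
       [ 0.56474782, -0.40301917, -0.72016348,  0.87104397],
       [ 0.        ,  0.        ,  0.        ,  1.        ]])}
pepper_mill 0.68 [247. 180. 267. 225.] 602
spice_jar 0.62 [336. 151. 355. 181.] 242
spice_jar 0.59 [351. 138. 373. 163.] 392
tea_light 0.46 [145. 269. 156. 280.] 179
salt_shaker 0.89 [197. 224. 210. 251.] 346
salt_shaker 0.16 [143. 270. 156. 281.] 160
pad_a 0.83 [208. 199. 230. 217.] 376
pad_a 0.81 [232. 188. 251. 200.] 238
pad_a 0.65 [179. 211. 206. 233.] 427
coffee_tin 0.76 [122. 214. 164. 265.] 1363
top {'vfov': 46.35946082063825, 'cx': 252.44318701353953, 'cy': 188.3638168354209, 'camera_from_world': array([[ 0.22255347, -0.97491391,  0.00357981, -0.12430964],
       [-0.93737851, -0.21499115, -0.2740444 ,  0.45091408],
       [ 0.26793932,  0.05763389, -0.96171038,  1.54447381],
       [ 0.        ,  0.        ,  0.        ,  1.
[... 163 characters left out ...]
81. 176.] 707
jam_jar 0.86 [280. 203. 296. 226.] 301
tea_light 0.61 [339. 212. 356. 234.] 226
tea_light 0.46 [150. 182. 157. 189.] 60
pad_a 0.85 [197. 159. 220. 179.] 324
pad_a 0.7 [227. 161. 245. 177.] 215
pad_a 0.69 [254. 167. 271. 178.] 99
coffee_tin 0.6 [152. 143. 184. 175.] 737
{'t': 0.8, 'joint_positions': [-1.529, 0.181, 1.607, 0.0, 1.354, -0.206], 'qd': [0.001, -0.001, -0.001, -0.0, -0.0, 0.001], 'joint_torque': [-0.001, -44.48, -35.166, -0.0, 0.0, -0.0], 'position': [0.141, -0.557, 0.239], 'orientation': [[0.969, 0.245, 0.0], [0.245, -0.969, -0.0], [0.0, 0.0, -1.0]], 'wrist_force': [-0.857, -0.95, 1.038], 'moment': [-0.052, -0.035, -0.003], 'gripper_force': 0.0, 'finger_gap': 0.996}
```

Run:
```python
import cv2
a=cv2.imread("pics/scene0.png")[110:310,100:400];cv2.imwrite("pics/s1.png",cv2.resize(a,(800,533),interpolation=cv2.INTER_CUBIC))
a=cv2.imread("pics/top0.png")[110:280,130:410];cv2.imwrite("pics/t1.png",cv2.resize(a,(800,486),interpolation=cv2.INTER_CUBIC))
```

```text
(no output)
```

View pics/s1.png

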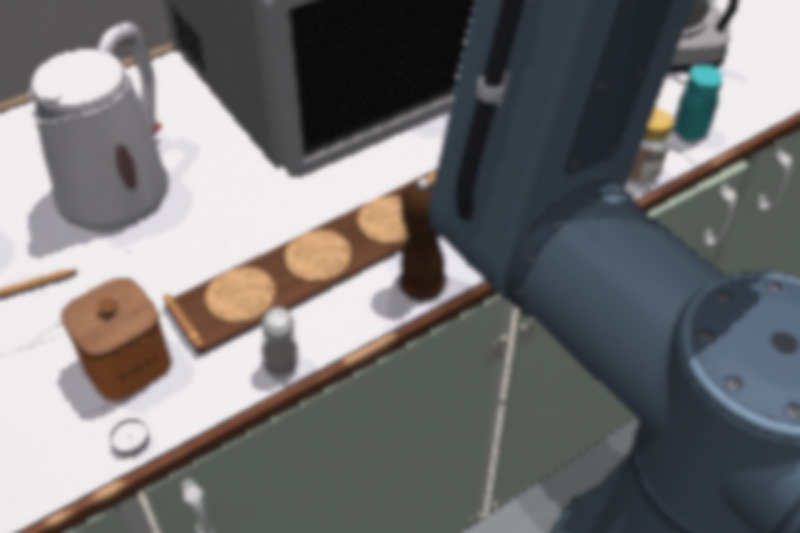

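View pics/t1.png

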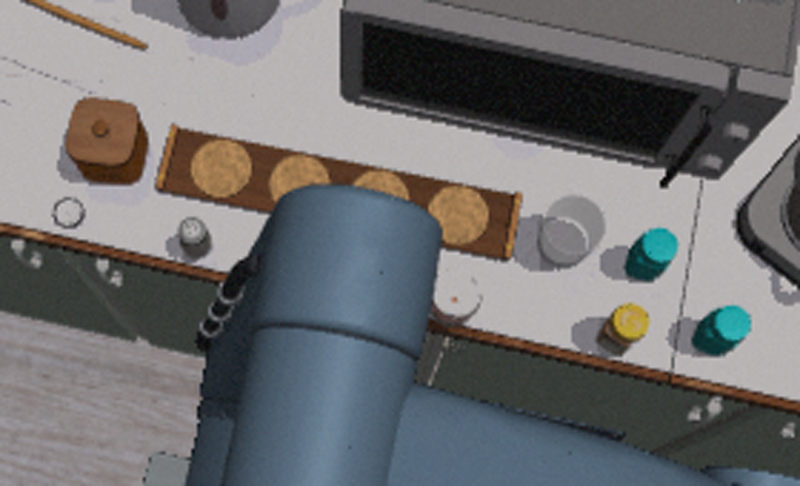

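The tin, salt shaker and tea light are on the left. The yellow jar is on the right at top-view (350,223) with turquoise look-alikes beside it. The arm hides part of the mill and jam jar. I'll write a position fitter.

```bash
cat > h.py <<'E'
from plant import env, viewer
import cv2,numpy as np
from scipy.optimize import least_squares
# profiles: (z, radius) rings
P=dict(pepper_mill=[(0,.029),(.03,.029),(.123,.0245),(.159,.0245),(.17,.006)],spice_jar=[(0,.0225),(.1,.022)],
 jam_jar=[(0,.034),(.065,.034),(.084,.0315)],tea_light=[(0,.019),(.016,.019)],salt_shaker=[(0,.022),(.075,.02),(.09,.008)],
 pad_a=[(.015,.04)],coffee_tin=None)
T=np.linspace(0,2*np.pi,24,endpoint=False)
def proj(n,p):
    m=viewer.camera_model(n);M=m["camera_from_world"];c=np.atleast_2d(p)@M[:3,:3].T+M[:3,3]
    f=192/np.tan(np.radians(m["vfov"]/2));return c[:,:2]/c[:,2:]*f+[m["cx"],m["cy"]]
def back(n,uv,z):
    m=viewer.camera_model(n);M=m["camera_from_world"];f=192/np.tan(np.radians(m["vfov"]/2))
    d=M[:3,:3].T@np.array([(uv[0]-m["cx"])/f,(uv[1]-m["cy"])/f,1]);o=-M[:3,:3].T@M[:3,3]
    return (o+d*(z-o[2])/d[2])[:2]
def rings(o,x,y,z0=0): return np.concatenate([np.c_[x+r*np.cos(T),y+r*np.sin(T),0*T+z+z0] for z,r in P[o]])
def cent(pts):
    h=cv2.convexHull(pts.astype(np.float32));m=cv2.moments(h);return np.array([m["m10"],m["m01"]])/m["m00"], m["m00"]
def fit(n,o,mask,z0=0):
    ys,xs=np.nonzero(mask);c=np.array([xs.mean(),ys.mean()])
    g=back(n,c,z0+.5*P[o][-1][0])
    s=least_squares(lambda q:cent(proj(n,rings(o,*q,z0)))[0]-c,g,diff_step=1e-3)
    return s.x,len(xs)/cent(proj(n,rings(o,*s.x,z0)))[1]
def look(names,z0={},cams=("scene","top")):
    for n in cams:
        viewer.grab_frame(n)
        for o in names:
            for r in viewer.regions_of(n,o):
                if r["score"]>.3:
                    x,a=fit(n,o,r["mask"],z0.get(o,0)); print(n,o,round(r["score"],2),np.round(x,3),"fill %.2f"%a,np.round(r["box"]))
E
python3 - <<'E'
from h import *
look(["pepper_mill","spice_jar","jam_jar","tea_light","salt_shaker","pad_a"])
for n,u in(("top",(154,184.5)),("top",(350.5,222.5)),("top",(165,155))): print(back(n,u,.02),back(n,u,.1))
E
```

```text
scene pepper_mill 0.44 [ 0.39  -0.351] fill 0.35 [336. 151. 355. 181.]
scene spice_jar 0.81 [ 0.444 -0.492] fill 0.99 [352. 137. 372. 160.]
scene spice_jar 0.65 [ 0.407 -0.374] fill 0.63 [334. 151. 354. 179.]
scene tea_light 0.63 [0.418 0.344] fill 0.93 [143. 266. 156. 280.]
scene salt_shaker 0.54 [0.416 0.169] fill 0.90 [198. 224. 212. 252.]
scene pad_a 0.9 [0.519 0.166] fill 0.95 [179. 211. 205. 232.]
scene pad_a 0.77 [ 0.529 -0.035] fill 0.68 [233. 183. 251. 200.]
scene pad_a 0.61 [0.522 0.06 ] fill 1.04 [209. 198. 228. 217.]
top spice_jar 0.8 [ 0.441 -0.498] fill 0.97 [375. 215. 393. 236.]
top spice_jar 0.76 [ 0.517 -0.396] fill 1.02 [351. 188. 366. 207.]
top spice_jar 0.68 [ 0.416 -0.379] fill 0.91 [340. 216. 357. 234.]
top jam_jar 0.77 [ 0.41  -0.169] fill 0.85 [282. 205. 299. 222.]
top jam_jar 0.41 [0.511 0.16 ] fill 0.86 [196. 159. 218. 180.]
top tea_light 0.59 [0.416 0.346] fill 0.94 [149. 181. 159. 194.]
top salt_shaker 0.61 [0.515 0.316] fill 3.80 [154. 145. 181. 174.]
top pad_a 0.78 [ 0.526 -0.153] fill 0.95 [279. 172. 303. 195.]
top pad_a 0.57 [ 0.546 -0.047] fill 0.32 [255. 170. 275. 180.]
top pad_a 0.56 [0.518 0.164] fill 0.93 [198. 157. 216. 182.]
top pad_a 0.48 [0.533 0.068] fill 0.52 [228. 161. 246. 177.]
[0.41254038 0.33950412] [0.39361327 0.31671411]
[ 0.43353007 -0.39158014] [ 0.41354645 -0.37757104]
[0.53302903 0.33172466] [0.50803713 0.30932623]
```

Pads run from (0.518,0.165) at the tin end to (0.526,-0.153). I'll move toward the middle, squaring the tool to the world axes, then find the mill.

```bash
python3 -m crank '[[[0.04,-0.045,-0.02],0.1],[[0.08,-0.09,-0.04],0.2],[[0.12,-0.135,-0.06],0.248],[[0.16,-0.18,-0.06],0.248],[[0.2,-0.22,-0.06],0.248]]' 0 40
python3 - <<'E'
from h import *
print(np.round(env.observe()["orientation"],3).tolist())
print(back("scene",(258.6,217),.015),back("scene",(259.4,178.6),.17))
look(["pepper_mill","jam_jar"])
E
```

```text
t: 2.12
position: [0.2816, -0.2934, 0.2999]
orientation: [[1.0, -0.001, 0.001], [-0.001, -1.0, -0.001], [0.001, 0.001, -1.0]]
wrist_force: [1.2, -0.9, -0.2]
finger_gap: 0.997
gripper_force: 0.0
[[1.0, -0.001, 0.001], [-0.001, -1.0, -0.001], [0.001, 0.001, -1.0]]
[ 0.41049086 -0.01839052] [ 0.42215431 -0.02513341]
scene jam_jar 0.66 [ 0.42  -0.202] fill 0.23 [301. 178. 310. 195.]
top jam_jar 0.62 [ 0.433 -0.158] fill 0.22 [280. 204. 296. 209.]
```

Run:
```python
from h import *
a=cv2.resize(viewer.grab_frame("scene")[130:290,150:350,::-1],(700,560),interpolation=cv2.INTER_CUBIC);cv2.imwrite("pics/s2.png",a)
for n in("scene","top"):
  viewer.grab_frame(n)
  for r in viewer.regions_of(n,"pepper_mill"): print(n,r["score"],r["box"])
```

```text
top 0.68 [244.6, 188.1, 258.4, 213.6]
```

View pics/s2.png

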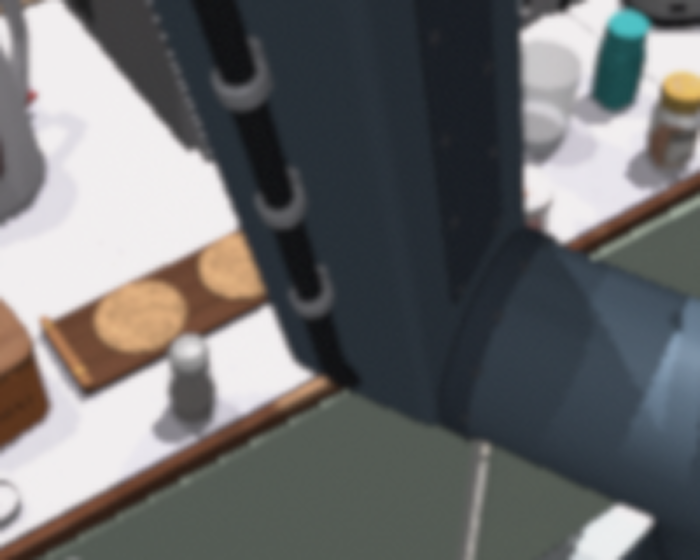

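Scene: the arm now hides the mill, but the spice jar and salt shaker are clear. The top camera shows the mill at about (251,201), so I'll fit it there.

Run:
```python
from h import *
a=viewer.grab_frame("top");b=cv2.resize(a[150:250,130:410,::-1],(800,286),interpolation=cv2.INTER_CUBIC);cv2.imwrite("pics/t2.png",b)
for r in viewer.regions_of("top","pepper_mill"): print(r["score"],r["box"],fit("top","pepper_mill",r["mask"]))
for z in(.15,.17):print(proj("top",[.413,-.02,z]))
look(["spice_jar"])
```

```text
0.6 [243.2, 187.7, 258.1, 211.7] (array([ 0.42377951, -0.02460776]), 0.8853110411400311)
[[248.77216201 196.37423479]]
[[248.74632823 194.82870354]]
scene spice_jar 0.63 [ 0.417 -0.375] fill 1.05 [334. 153. 355. 180.]
scene spice_jar 0.58 [ 0.437 -0.489] fill 0.98 [351. 139. 373. 161.]
scene spice_jar 0.55 [ 0.518 -0.392] fill 1.11 [319. 136. 333. 162.]
top spice_jar 0.61 [ 0.442 -0.5  ] fill 0.94 [374. 218. 395. 237.]
top spice_jar 0.51 [ 0.541 -0.404] fill 0.22 [358. 189. 366. 192.]
```

View pics/t2.png

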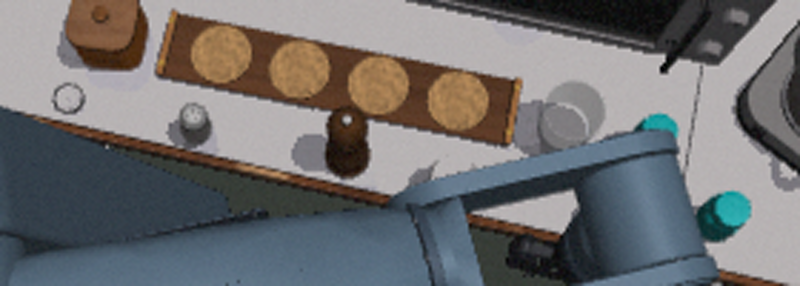

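Top: mill knob at pixel (251.5,191.6), and all four pads are visible. I'll measure them precisely.

Run:
```python
from h import *
print("knob",back("top",(251.45,191.6),.168))
a=viewer.grab_frame("top").astype(int)
m=((a[:,:,0]>130)&(a[:,:,0]-a[:,:,2]>45)).astype(np.uint8)
n,l,st,c=cv2.connectedComponentsWithStats(m)
for i in range(1,n):
    if st[i,4]>120: print(st[i],back("top",c[i],.015))
for r in viewer.regions_of("top","pad_a"): print(fit("top","pad_a",r["mask"]))
```

```text
knob [ 0.42640536 -0.02615359]
[ 30  46  20  17 209] [0.84197124 0.94397402]
[145  61  20  18 289] [0.8748589  0.47338494]
[ 31 112  20  19 123] [0.56121926 0.83885044]
[109 136  15  11 121] [0.54783835 0.53113804]
[197 159  21  20 326] [0.51838656 0.1652688 ]
[224 164  21  20 321] [0.52046016 0.06042442]
[252 170  21  20 330] [ 0.52280782 -0.04435367]
[280 175  21  20 334] [ 0.52515983 -0.14978432]
(array([ 0.52512454, -0.14868499]), 1.037722850453594)
(array([0.5209302 , 0.06058499]), 0.9554492495289807)
(array([ 0.52304719, -0.04376022]), 0.9170353736387701)
(array([0.51822758, 0.16500058]), 0.9942255686565604)
```

```bash
python3 -m crank '[[[0.028,-0.054,0],0],[[0.056,-0.108,0],0],[[0.085,-0.16,0],0],[[0.113,-0.214,0],0],[[0.142,-0.268,0],0]]' 0; python3 -m crank '[[[0,0,0],0],[[0,0,0.05],0],[[0,0,0.1],0],[[0,0,0.1],0]]' 0
```

```text
t: 3.7
position: [0.4238, -0.0252, 0.2997]
orientation: [[1.0, -0.0, 0.001], [-0.0, -1.0, -0.001], [0.001, 0.001, -1.0]]
wrist_force: [0.8, -0.6, -0.7]
finger_gap: 0.998
gripper_force: 0.0
t: 4.2
position: [0.42, -0.027, 0.1961]
orientation: [[1.0, -0.001, -0.008], [-0.001, -1.0, 0.002], [-0.008, -0.002, -1.0]]
wrist_force: [-0.3, 1.0, 0.1]
finger_gap: 1.002
gripper_force: 0.0
```

```bash
python3 -m crank '[[[0,0,0.03],0],[[0,0,0.06],0],[[0,0,0.07],0],[[0,0,0.07],0]]' 0; python3 -m crank '[[[0,0,0],0],[[0,0,0],0],[[0,0,0],0],[[0,0,0],0],[[0,0,0],0]]' 0.8 35
```

```text
t: 4.7
position: [0.4237, -0.0278, 0.1304]
orientation: [[1.0, -0.001, 0.001], [-0.001, -1.0, -0.0], [0.001, 0.0, -1.0]]
wrist_force: [-0.0, -0.3, -0.5]
finger_gap: 0.997
gripper_force: 0.0
t: 5.32
position: [0.4243, -0.0272, 0.1308]
orientation: [[1.0, -0.0, 0.003], [-0.0, -1.0, -0.0], [0.003, 0.0, -1.0]]
wrist_force: [0.6, 1.1, 5.7]
finger_gap: 0.548
gripper_force: 35.5
```

```bash
python3 -m crank '[[[0,0,-0.02],0],[[0,0,-0.05],0],[[0,0,-0.07],0],[[0.02,0,-0.07],0],[[0.05,-0.01,-0.07],0]]' - 35; python3 -m crank '[[[0.03,-0.03,0],0],[[0.044,-0.07,0],0],[[0.044,-0.12,0],0],[[0.044,-0.16,0],0],[[0.044,-0.182,0],0]]' ;python3 -m crank '[[[0,0,0],0],[[0,0,0],0]]'
```

```text
t: 5.95
position: [0.4734, -0.0174, 0.1999]
orientation: [[1.0, -0.001, 0.001], [-0.001, -1.0, -0.001], [0.001, 0.001, -1.0]]
wrist_force: [-0.4, -0.7, -1.9]
finger_gap: 0.545
gripper_force: 36.7
t: 6.58
position: [0.5165, 0.1669, 0.1992]
orientation: [[1.0, 0.002, -0.001], [0.002, -1.0, 0.0], [-0.001, -0.0, -1.0]]
wrist_force: [-0.5, -1.6, -1.7]
finger_gap: 0.549
gripper_force: 36.8
t: 6.82
position: [0.5169, 0.1644, 0.1992]
orientation: [[1.0, 0.0, -0.0], [0.0, -1.0, -0.0], [-0.0, 0.0, -1.0]]
wrist_force: [-0.1, -0.3, -2.2]
finger_gap: 0.546
gripper_force: 36.8
```

```bash
python3 -m crank '[[[0.0015,0,0.03],0],[[0.0015,0,0.045],0],[[0.0015,0,0.049],0],[[0.0015,0,0.052],0],[[0.0015,0,0.052],0]]'
python3 - <<'E'
from h import *
look(["pepper_mill"],{"pepper_mill":.015})
a=viewer.grab_frame("scene");cv2.imwrite("pics/s3.png",cv2.resize(a[150:290,100:320,::-1],(792,504),interpolation=cv2.INTER_CUBIC))
print(env.observe()["wrist_force"],env.observe()["position"])
E
```

```text
t: 7.45
position: [0.519, 0.1647, 0.1478]
orientation: [[1.0, -0.0, 0.001], [-0.0, -1.0, 0.0], [0.001, -0.0, -1.0]]
wrist_force: [-0.3, -0.1, -2.5]
finger_gap: 0.546
gripper_force: 36.9
scene pepper_mill 0.57 [0.513 0.167] fill 0.78 [175. 184. 199. 230.]
top pepper_mill 0.43 [0.501 0.147] fill 0.34 [205. 158. 213. 176.]
[ 0.22706696 -0.36657332 -2.76432317] [0.51882801 0.1649209  0.1477625 ]
```

View pics/s3.png

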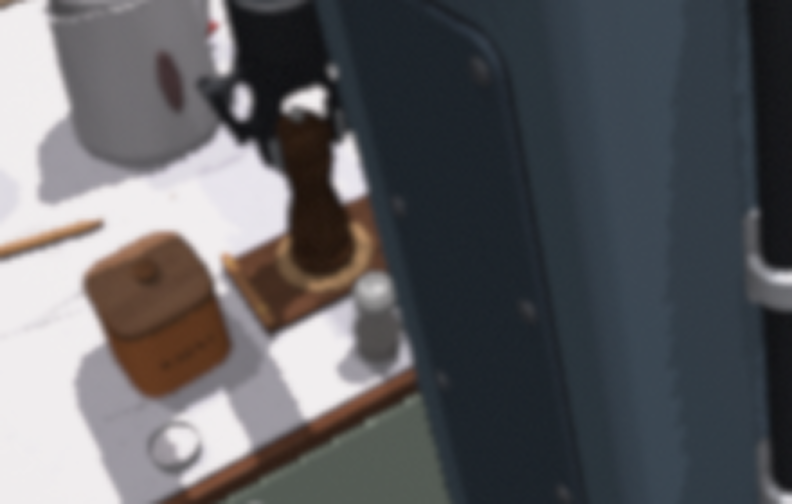

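Run:
```python
from h import *
for q in ((.518,.165),(.513,.167)):
  for z in(0,.06,.141,.168):print(z,(proj("scene",[*q,.017+z])-[100,150])*3.6)
```

```text
0 [[323.6384517  250.61990605]]
0.06 [[314.95843531 204.69826492]]
0.141 [[302.03032011 136.30205003]]
0.168 [[297.37320639 111.66358216]]
0 [[324.21238969 255.44668798]]
0.06 [[315.52591206 209.56539258]]
0.141 [[302.58368658 141.20556986]]
0.168 [[297.92017394 116.57326087]]
```

```bash
python3 -m crank '[[[0,0,0.002],0],[[0,0,0.002],0]]'; python3 -m crank '[[[0,0,0],0],[[0,0,0],0],[[0,0,0],0],[[0,0,0],0]]' 0;  python3 -m crank '[[[0,0,-0.02],0],[[0,0,-0.06],0],[[0,0,-0.12],0],[[0,0.04,-0.13],0],[[-0.01,0.1,-0.13],0]]'
```

```text
t: 7.95
position: [0.5191, 0.1649, 0.1459]
orientation: [[1.0, -0.0, 0.001], [-0.0, -1.0, 0.0], [0.001, -0.0, -1.0]]
wrist_force: [0.7, -0.4, 1.1]
finger_gap: 0.546
gripper_force: 37.1
t: 8.45
position: [0.5185, 0.1648, 0.1453]
orientation: [[1.0, -0.0, -0.0], [-0.0, -1.0, -0.0], [-0.0, 0.0, -1.0]]
wrist_force: [0.2, -0.7, -0.9]
finger_gap: 1.001
gripper_force: 0.0
t: 9.07
position: [0.5096, 0.0646, 0.2773]
orientation: [[1.0, 0.003, 0.004], [0.003, -1.0, -0.0], [0.004, 0.0, -1.0]]
wrist_force: [0.7, -1.0, -0.2]
finger_gap: 0.999
gripper_force: 0.0
```

Run:
```python
from h import *
print(env.observe()["position"])
look(["pepper_mill"],{"pepper_mill":.015})
```

```text
[0.50958137 0.0646216  0.27731219]
scene pepper_mill 0.63 [0.517 0.169] fill 0.90 [172. 184. 199. 230.]
```

```bash
python3 -m crank '[[[-0.01,0.055,0],0],[[-0.02,0.11,0],0],[[-0.035,0.165,0],0],[[-0.047,0.22,0],0],[[-0.058,0.275,0],0]]' 0; python3 -m crank '[[[-0.012,0.056,0],0],[[-0.024,0.112,0],0],[[-0.036,0.167,0],0],[[-0.036,0.167,0],0],[[-0.036,0.167,0],0]]'
python3 - <<'E'
from h import *
look(["spice_jar","jam_jar"])
E
```

```text
t: 9.9
position: [0.4507, -0.2106, 0.2753]
orientation: [[1.0, 0.002, 0.001], [0.002, -1.0, 0.0], [0.001, -0.0, -1.0]]
wrist_force: [1.4, -0.9, 0.2]
finger_gap: 1.001
gripper_force: 0.0
t: 10.52
position: [0.4151, -0.376, 0.2747]
orientation: [[1.0, 0.001, -0.0], [0.001, -1.0, 0.002], [-0.0, -0.002, -1.0]]
wrist_force: [0.5, 1.0, 0.0]
finger_gap: 1.002
gripper_force: 0.0
scene spice_jar 0.86 [ 0.416 -0.375] fill 1.02 [332. 150. 354. 179.]
scene spice_jar 0.8 [ 0.519 -0.395] fill 1.22 [316. 132. 335. 160.]
scene spice_jar 0.65 [ 0.443 -0.494] fill 1.08 [351. 139. 372. 161.]
scene jam_jar 0.73 [ 0.41  -0.181] fill 0.51 [294. 177. 311. 206.]
scene jam_jar 0.37 [0.561 0.153] fill 1.11 [173. 182. 199. 225.]
top spice_jar 0.58 [ 0.441 -0.497] fill 1.08 [372. 215. 394. 238.]
top jam_jar 0.61 [0.5   0.152] fill 0.39 [196. 158. 217. 184.]
```

```bash
python3 -m crank '[[[0.001,0,0.05],0],[[0.001,0,0.1],0],[[0.001,0,0.15],0],[[0.001,0,0.2],0],[[0.001,0,0.225],0]]' 0; python3 -m crank '[[[0,0,0],0],[[0,0,0],0]]' 0;python3 -m crank '[[[0,0,0],0],[[0,0,0],0],[[0,0,0],0],[[0,0,0],0],[[0,0,0],0]]' 0.8 35
```

```text
t: 11.45
position: [0.4146, -0.3751, 0.0474]
orientation: [[1.0, 0.0, -0.002], [0.0, -1.0, 0.003], [-0.002, -0.003, -1.0]]
wrist_force: [0.2, -0.2, -0.2]
finger_gap: 0.999
gripper_force: 0.0
t: 11.7
position: [0.4163, -0.3778, 0.0517]
orientation: [[1.0, 0.0, 0.001], [0.0, -1.0, -0.002], [0.001, 0.002, -1.0]]
wrist_force: [0.1, -1.3, 0.1]
finger_gap: 0.999
gripper_force: 0.0
t: 12.32
position: [0.416, -0.3777, 0.0517]
orientation: [[1.0, -0.0, 0.001], [-0.0, -1.0, -0.001], [0.001, 0.001, -1.0]]
wrist_force: [-0.8, 1.8, 5.3]
finger_gap: 0.551
gripper_force: 35.7
```

```bash
python3 -m crank '[[[0,0,-0.03],0],[[0,0,-0.08],0],[[0,0,-0.12],0],[[0,-0.03,-0.13],0],[[0.01,-0.08,-0.13],0]]'; python3 -m crank '[[[0.015,-0.055,0],0],[[0.03,-0.11,0],0],[[0.045,-0.165,0],0],[[0.06,-0.22,0],0],[[0.075,-0.27,0],0]]' ;python3 -m crank '[[[0.01,-0.05,0],0],[[0.0195,-0.088,0],0],[[0.0195,-0.088,0.02],0],[[0.0195,-0.088,0.06],0],[[0.0195,-0.088,0.08],0]]'
```

```text
t: 12.95
position: [0.4258, -0.2981, 0.1822]
orientation: [[1.0, -0.003, 0.003], [-0.003, -1.0, -0.003], [0.003, 0.003, -1.0]]
wrist_force: [1.1, 0.4, -0.8]
finger_gap: 0.55
gripper_force: 36.9
t: 13.58
position: [0.5007, -0.0252, 0.1807]
orientation: [[1.0, 0.0, 0.001], [0.0, -1.0, -0.0], [0.001, 0.0, -1.0]]
wrist_force: [0.6, 0.2, -1.4]
finger_gap: 0.55
gripper_force: 36.9
t: 14.2
position: [0.5187, 0.0612, 0.0985]
orientation: [[1.0, 0.0, -0.003], [0.0, -1.0, 0.0], [-0.003, -0.0, -1.0]]
wrist_force: [0.8, 0.2, -1.8]
finger_gap: 0.549
gripper_force: 36.9
```

```bash
python3 -m crank '[[[0,0,0.02],0],[[0,0,0.03],0],[[0,0,0.032],0],[[0,0,0.032],0]]'; python3 -m crank '[[[0,0,0.001],0],[[0,0,0.001],0]]'
```

```text
t: 14.7
position: [0.5205, 0.0608, 0.0689]
orientation: [[1.0, -0.0, 0.001], [-0.0, -1.0, -0.0], [0.001, 0.0, -1.0]]
wrist_force: [-0.1, 0.0, -1.7]
finger_gap: 0.548
gripper_force: 36.9
t: 14.95
position: [0.5204, 0.0608, 0.0678]
orientation: [[1.0, -0.0, 0.001], [-0.0, -1.0, -0.0], [0.001, 0.0, -1.0]]
wrist_force: [0.4, 0.1, -0.8]
finger_gap: 0.548
gripper_force: 36.9
```

```bash
python3 -m crank '[[[0,0,0.001],0],[[0,0,0.001],0]]'; python3 -m crank '[[[0,0,0],0],[[0,0,0],0],[[0,0,0],0],[[0,0,0],0]]' 0;  python3 -m crank '[[[0,0,-0.02],0],[[0,0,-0.06],0],[[0,0,-0.11],0],[[0,0.0,-0.16],0],[[0,0,-0.18],0]]'
python3 - <<'E'
from h import *
look(["spice_jar"],{"spice_jar":.015},("top",))
look(["jam_jar"])
a=viewer.grab_frame("top");cv2.imwrite("pics/t3.png",cv2.resize(a[150:250,130:410,::-1],(800,286),interpolation=cv2.INTER_CUBIC))
E
```

```text
t: 15.2
position: [0.5204, 0.0609, 0.0668]
orientation: [[1.0, -0.0, 0.001], [-0.0, -1.0, -0.0], [0.001, 0.0, -1.0]]
wrist_force: [-1.3, -0.1, 2.5]
finger_gap: 0.552
gripper_force: 37.2
t: 15.7
position: [0.52, 0.0608, 0.0662]
orientation: [[1.0, -0.0, -0.0], [-0.0, -1.0, -0.0], [-0.0, 0.0, -1.0]]
wrist_force: [0.1, 0.2, 0.3]
finger_gap: 1.002
gripper_force: 0.0
t: 16.32
position: [0.5215, 0.0607, 0.25]
orientation: [[1.0, -0.0, 0.006], [-0.0, -1.0, -0.001], [0.006, 0.001, -1.0]]
wrist_force: [0.4, -0.2, -1.6]
finger_gap: 1.002
gripper_force: 0.0
top spice_jar 0.8 [ 0.436 -0.494] fill 1.09 [373. 214. 393. 239.]
top spice_jar 0.71 [0.517 0.057] fill 0.82 [227. 162. 243. 179.]
top spice_jar 0.63 [ 0.512 -0.394] fill 1.01 [346. 190. 368. 206.]
scene jam_jar 0.54 [0.476 0.178] fill 0.14 [182. 214. 205. 233.]
top jam_jar 0.65 [ 0.41  -0.166] fill 0.91 [280. 204. 298. 221.]
```

View pics/t3.png

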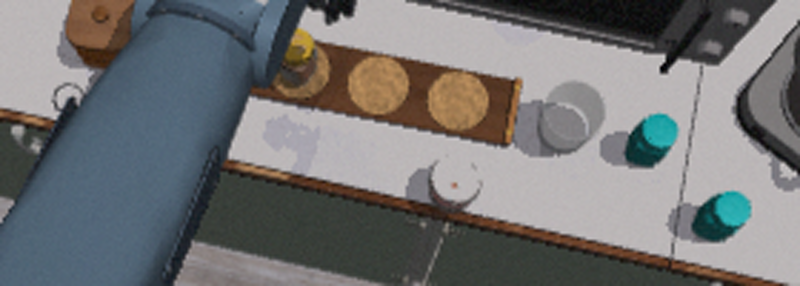

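```bash
python3 - <<'E'
from h import *
print(back("top",(130+456*.35,150+180*.35),.084))
for q in((.41,-.166),(.405,-.17)):
  p=(proj("top",rings("jam_jar",*q))-[130,150])/.35
  for k in range(3): c=p[24*k:24*k+24];print(q,k,c.min(0),c.max(0))
E
python3 - <<'E'
from h import *
a=viewer.grab_frame("top");cv2.imwrite("pics/t4.png",cv2.resize(a[195:235,270:310,::-1],(600,600),interpolation=cv2.INTER_CUBIC))
p=(proj("top",rings("jam_jar",.41,-.166))-[270,195]+.5)*15
i=cv2.imread("pics/t4.png");
for k in range(3): cv2.polylines(i,[p[24*k:24*k+24].astype(int)],True,(0,0,255) if k else (0,160,0),1)
cv2.imwrite("pics/t4.png",i)
E
```

```text
[ 0.40342541 -0.16787905]
(0.41, -0.166) 0 [423.69933749 163.52032649] [476.57297823 215.329833  ]
(0.41, -0.166) 1 [426.80676922 151.29877578] [481.76688921 205.02264731]
(0.41, -0.166) 2 [429.80737018 149.51682653] [481.32050479 199.83350307]
(0.405, -0.17) 0 [425.94343762 167.87197265] [478.86632021 219.78084468]
(0.405, -0.17) 1 [429.14273071 155.80943949] [484.15605739 209.64042601]
(0.405, -0.17) 2 [432.17362381 154.08013705] [483.73721058 204.49830897]
```

View pics/t4.png

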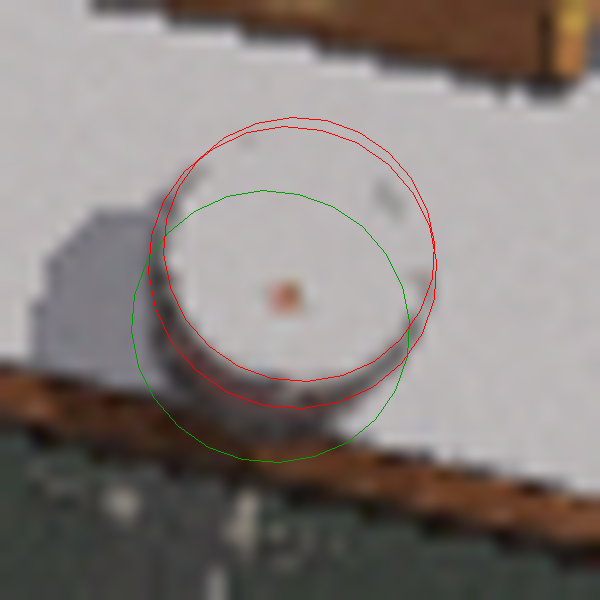

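Top: the jam jar model matches at (0.41,-0.167). Moving over it and grasping.

```bash
python3 -m crank '[[[-0.027,0.057,0],0],[[-0.055,0.114,0],0],[[-0.082,0.171,0],0],[[-0.11,0.228,0],0],[[-0.11,0.228,0],0]]' 0; python3 -m crank '[[[0,0,0],0],[[0,0,0.05],0],[[0,0,0.1],0],[[0,0,0.12],0],[[0,0,0.12],0]]' 0
python3 - <<'E'
from h import *
look(["jam_jar"])
E
```

```text
t: 17.35
position: [0.4081, -0.1703, 0.2455]
orientation: [[1.0, -0.007, -0.001], [-0.007, -1.0, 0.0], [-0.001, -0.0, -1.0]]
wrist_force: [1.1, 0.8, 0.4]
finger_gap: 0.998
gripper_force: 0.0
t: 17.98
position: [0.4094, -0.1645, 0.1244]
orientation: [[1.0, 0.003, -0.004], [0.003, -1.0, 0.003], [-0.004, -0.003, -1.0]]
wrist_force: [-0.3, -1.0, 1.1]
finger_gap: 0.998
gripper_force: 0.0
scene jam_jar 0.84 [ 0.412 -0.17 ] fill 0.82 [293. 180. 309. 207.]
```

```bash
python3 -m crank '[[[0,0.001,0.02],0],[[0,0.001,0.04],0],[[0,0.001,0.06],0],[[0,0.001,0.06],0]]' 0;  python3 -m crank '[[[0,0,0.02],0],[[0,0,0.028],0],[[0,0,0.028],0]]' 0; python3 -m crank '[[[0,0,0],0],[[0,0,0],0],[[0,0,0],0],[[0,0,0],0]]' 0.6 40
```

```text
t: 18.68
position: [0.4098, -0.1678, 0.0662]
orientation: [[1.0, -0.0, -0.001], [-0.0, -1.0, 0.001], [-0.001, -0.001, -1.0]]
wrist_force: [0.2, 0.3, 1.3]
finger_gap: 0.997
gripper_force: 0.0
t: 19.05
position: [0.4102, -0.1682, 0.0387]
orientation: [[1.0, -0.0, 0.0], [-0.0, -1.0, -0.0], [0.0, 0.0, -1.0]]
wrist_force: [-0.5, -0.1, -0.1]
finger_gap: 1.001
gripper_force: 0.0
t: 19.55
position: [0.4106, -0.1682, 0.0396]
orientation: [[1.0, -0.0, 0.001], [-0.0, -1.0, -0.0], [0.001, 0.0, -1.0]]
wrist_force: [-2.0, 4.1, 10.4]
finger_gap: 0.744
gripper_force: 41.7
```

```bash
python3 -m crank '[[[0,0,-0.015],0],[[0,0,-0.04],0],[[0,0,-0.07],0],[[0,0,-0.08],0],[[0,0,-0.08],0]]'
python3 - <<'E'
from h import *
look(["jam_jar"],{"jam_jar":.08})
a=viewer.grab_frame("scene");cv2.imwrite("pics/s5.png",cv2.resize(a[120:240,200:360,::-1],(640,480),interpolation=cv2.INTER_CUBIC))
E
```

```text
t: 20.18
position: [0.4103, -0.1684, 0.1189]
orientation: [[1.0, -0.0, 0.001], [-0.0, -1.0, -0.001], [0.001, 0.001, -1.0]]
wrist_force: [-0.9, 0.4, -2.7]
finger_gap: 0.74
gripper_force: 45.5
scene jam_jar 0.77 [ 0.404 -0.172] fill 0.65 [290. 162. 312. 191.]
```

View pics/s5.png

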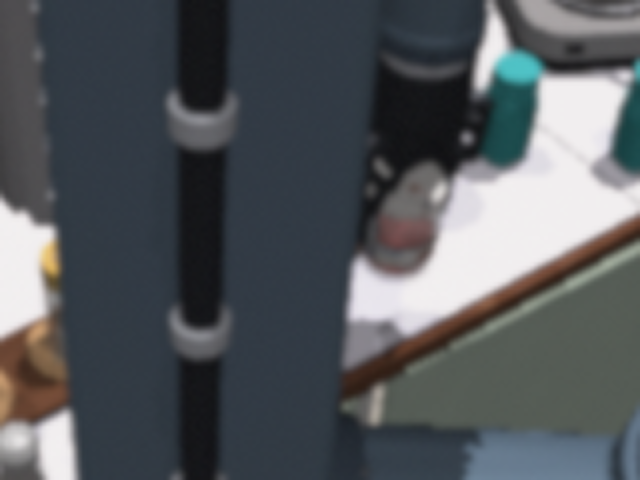

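Run:
```python
from h import *
i=cv2.resize(cv2.imread("pics/s5.png")[120:320,320:520],(800,800),interpolation=cv2.INTER_CUBIC)[100:700]
p=((proj("scene",rings("jam_jar",.4103,-.1684,.08))-[200,120]+.5)*4-[320,120])*4-[0,100]
for k in range(3): cv2.polylines(i,[p[24*k:24*k+24].astype(int)],True,(0,0,255) if k else (0,255,0),1)
cv2.imwrite("pics/s6.png",i)
```

```text
(no output)
```

View pics/s6.png

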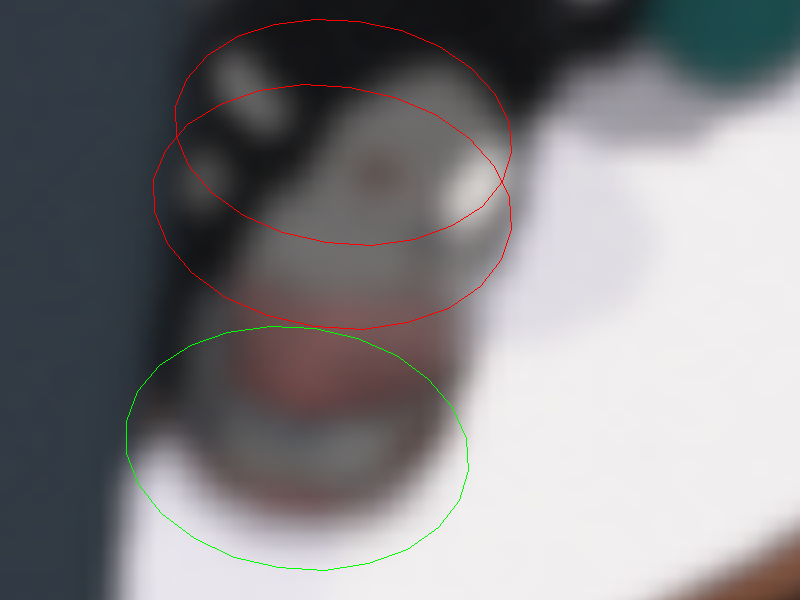

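The outline matches an upright jar with a rounded base. Carrying it to pad 3.

```bash
python3 -m crank '[[[0.03,-0.033,0],0],[[0.06,-0.066,0],0],[[0.09,-0.1,0],0],[[0.1125,-0.124,0],0],[[0.1125,-0.124,0],0]]'; python3 -m crank '[[[0,0,0.02],0],[[0,0,0.04],0],[[0,0,0.055],0],[[0,0,0.06],0],[[0,0,0.06],0]]'
python3 - <<'E'
from h import *
look(["jam_jar"],{"jam_jar":.02})
a=viewer.grab_frame("top");i=cv2.resize(a[155:205,230:290,::-1],(720,600),interpolation=cv2.INTER_CUBIC)
p=(proj("top",rings("jam_jar",.5228,-.0444,.02))-[230,155]+.5)*12
for k in range(3): cv2.polylines(i,[p[24*k:24*k+24].astype(int)],True,(0,0,255) if k else (0,255,0),1)
cv2.imwrite("pics/t6.png",i)
E
```

```text
t: 21.05
position: [0.5231, -0.0425, 0.1174]
orientation: [[1.0, 0.003, -0.001], [0.003, -1.0, 0.001], [-0.001, -0.001, -1.0]]
wrist_force: [-0.1, -0.4, -2.4]
finger_gap: 0.74
gripper_force: 45.6
t: 21.68
position: [0.5223, -0.0444, 0.0581]
orientation: [[1.0, -0.001, -0.001], [-0.001, -1.0, 0.0], [-0.001, -0.0, -1.0]]
wrist_force: [-0.1, -0.6, -2.6]
finger_gap: 0.744
gripper_force: 45.6
top jam_jar 0.57 [ 0.501 -0.064] fill 0.05 [263. 180. 271. 185.]
```

View pics/t6.png

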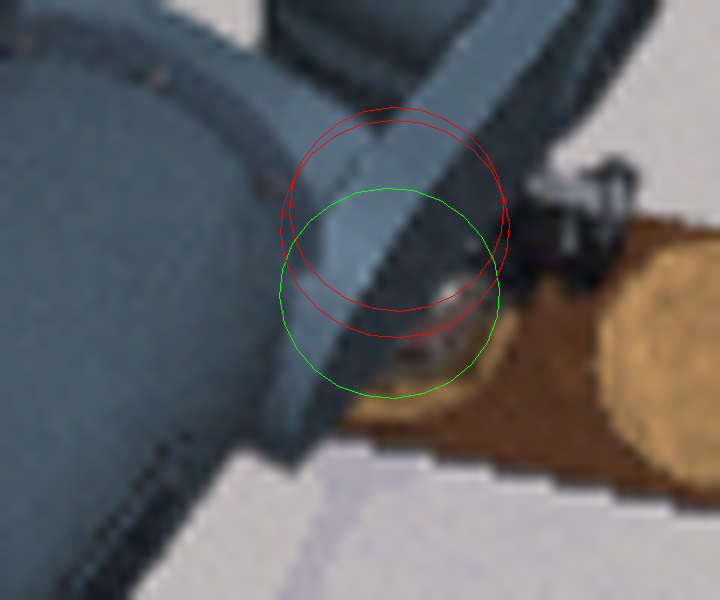

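The jar is over the pad, mostly occluded. I'll lower it gently and release.

```bash
python3 -m crank '[[[0,0,0.003],0],[[0,0,0.004],0],[[0,0,0.0045],0],[[0,0,0.005],0]]'; python3 -m crank '[[[0,0,0],0],[[0,0,0],0],[[0,0,0],0]]' 0; python3 -m crank '[[[0,0,-0.02],0],[[0,0,-0.06],0],[[0,0,-0.11],0],[[0,0,-0.16],0],[[0,-0.02,-0.2],0]]'
```

```text
t: 22.42
position: [0.5228, -0.0441, 0.0547]
orientation: [[1.0, 0.0, 0.0], [0.0, -1.0, -0.0], [0.0, 0.0, -1.0]]
wrist_force: [-6.2, 1.6, 14.3]
finger_gap: 0.739
gripper_force: 47.1
t: 22.8
position: [0.5226, -0.0442, 0.0533]
orientation: [[1.0, -0.0, 0.0], [-0.0, -1.0, -0.0], [0.0, 0.0, -1.0]]
wrist_force: [-0.0, -0.0, 0.4]
finger_gap: 1.004
gripper_force: 0.0
t: 23.42
position: [0.523, -0.025, 0.2556]
orientation: [[1.0, -0.002, 0.002], [-0.002, -1.0, -0.001], [0.002, 0.001, -1.0]]
wrist_force: [0.7, 0.6, -0.3]
finger_gap: 1.001
gripper_force: 0.0
```

```bash
python3 -m crank '[[[-0.013,-0.045,0],0],[[-0.026,-0.09,0],0],[[-0.04,-0.14,0],0],[[-0.053,-0.185,0],0],[[-0.067,-0.235,0],0]]' 0; python3 -m crank '[[[-0.014,-0.05,0],0],[[-0.028,-0.1,0],0],[[-0.042,-0.135,0],0],[[-0.042,-0.135,0],0],[[-0.042,-0.135,0],0]]'
python3 - <<'E'
from h import *
look(["tea_light"])
look(["jam_jar","spice_jar","pepper_mill"],dict(jam_jar=.015,spice_jar=.015,pepper_mill=.015))
a=viewer.grab_frame("top");cv2.imwrite("pics/t7.png",cv2.resize(a[130:230,130:330,::-1],(800,400),interpolation=cv2.INTER_CUBIC))
a=viewer.grab_frame("scene");cv2.imwrite("pics/s7.png",cv2.resize(a[140:300,100:340,::-1],(792,528),interpolation=cv2.INTER_CUBIC))
E
```

```text
t: 24.05
position: [0.4551, 0.2121, 0.2533]
orientation: [[1.0, -0.001, 0.0], [-0.001, -1.0, 0.0], [0.0, -0.0, -1.0]]
wrist_force: [0.0, -0.1, 0.7]
finger_gap: 1.0
gripper_force: 0.0
t: 24.68
position: [0.4136, 0.3454, 0.2531]
orientation: [[1.0, 0.0, -0.0], [0.0, -1.0, -0.001], [-0.0, 0.001, -1.0]]
wrist_force: [-0.5, -0.2, 0.3]
finger_gap: 1.0
gripper_force: 0.0
scene tea_light 0.64 [0.419 0.344] fill 0.95 [144. 269. 156. 282.]
top tea_light 0.62 [0.417 0.344] fill 1.00 [149. 180. 161. 193.]
scene jam_jar 0.65 [ 0.525 -0.047] fill 0.77 [235. 170. 256. 199.]
scene spice_jar 0.92 [0.52  0.063] fill 1.08 [208. 180. 227. 210.]
scene pepper_mill 0.95 [0.513 0.17 ] fill 0.86 [171. 183. 201. 229.]
top jam_jar 0.76 [ 0.523 -0.043] fill 0.86 [251. 165. 272. 187.]
top spice_jar 0.69 [0.52  0.061] fill 1.02 [227. 158. 241. 179.]
top spice_jar 0.68 [ 0.436 -0.492] fill 1.07 [373. 216. 392. 238.]
top spice_jar 0.53 [ 0.511 -0.393] fill 1.04 [353. 190. 364. 207.]
top pepper_mill 0.7 [0.517 0.165] fill 0.88 [198. 150. 212. 176.]
```

View pics/s7.png

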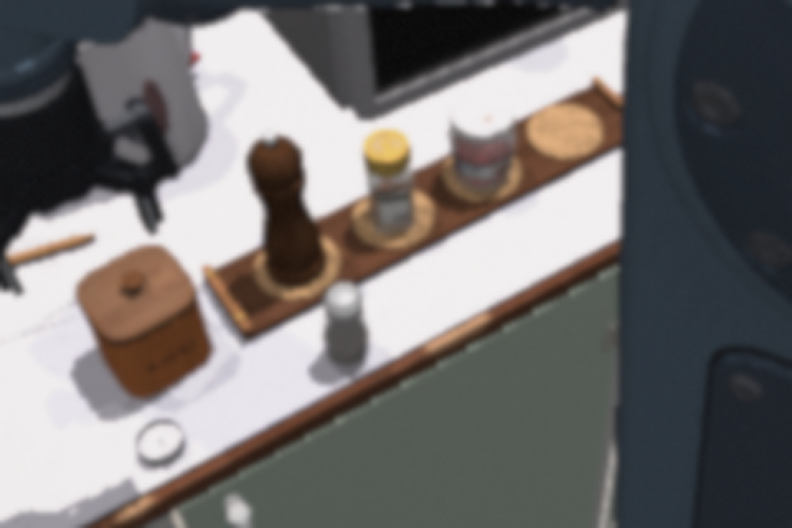

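View pics/t7.png

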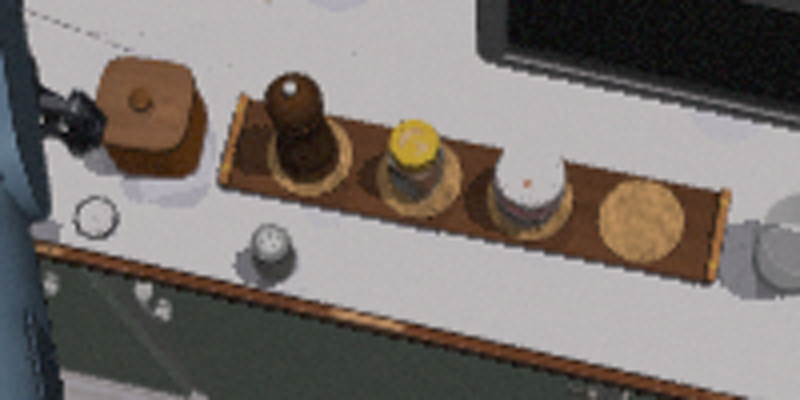

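All three stand upright and centred. Before descending I'll check the clearance between gripper and tin at the tea light.

Run:
```python
from h import *
f=lambda u,v,z:np.round(back("top",(130+u/4,130+v/4),z),3)
print("lid",[f(*p,.1) for p in((95,140),(187,150),(105,58),(193,68))],"base",f(108,164,0),f(198,178,0))
```

```text
lid [array([0.463, 0.338]), array([0.472, 0.256]), array([0.54 , 0.351]), array([0.548, 0.271])] base [0.471 0.349] [0.476 0.263]
```

```bash
python3 -m crank '[[[-0.003,0.001,0.05],0],[[-0.003,0.001,0.1],0],[[-0.003,0.001,0.15],0],[[-0.003,0.001,0.18],0],[[-0.003,0.001,0.18],0]]' 0; python3 -m crank '[[[0,0,0.03],0],[[0,0,0.05],0],[[0,0,0.06],0],[[0,0,0.063],0],[[0,0,0.063],0]]'
```

```text
t: 26.0
position: [0.4086, 0.3439, 0.0709]
orientation: [[1.0, -0.0, -0.005], [-0.0, -1.0, -0.003], [-0.005, 0.003, -1.0]]
wrist_force: [-0.7, 0.3, 0.8]
finger_gap: 1.0
gripper_force: 0.0
t: 26.62
position: [0.4113, 0.3453, 0.0112]
orientation: [[1.0, -0.0, 0.001], [-0.0, -1.0, 0.001], [0.001, -0.001, -1.0]]
wrist_force: [0.0, 0.6, -0.3]
finger_gap: 0.999
gripper_force: 0.0
```

```bash
python3 -m crank '[[[0,0,0.002],0],[[0,0,0.002],0],[[0,0,0.002],0],[[0,0,0.002],0],[[0,0,0.002],0]]' 0.65 25; python3 -m crank '[[[0,0,0],0],[[0,0,0],0]]'
```

```text
t: 27.25
position: [0.4108, 0.3449, 0.0087]
orientation: [[1.0, -0.0, 0.0], [-0.0, -1.0, 0.0], [0.0, -0.0, -1.0]]
wrist_force: [-2.0, -1.2, 5.9]
finger_gap: 0.425
gripper_force: 24.9
t: 27.5
position: [0.4108, 0.3449, 0.0087]
orientation: [[1.0, -0.0, 0.0], [-0.0, -1.0, 0.0], [0.0, -0.0, -1.0]]
wrist_force: [-1.9, -1.1, 5.3]
finger_gap: 0.423
gripper_force: 24.9
```

```bash
python3 -m crank '[[[0,0,-0.02],0],[[0,0,-0.07],0],[[0,0,-0.12],0],[[0,0,-0.18],0],[[0,0,-0.23],0]]'; python3 -m crank '[[[0.01,0.05,0],0],[[0.02,0.1,0],0],[[0.035,0.155,0],0],[[0.047,0.21,0],0],[[0.06,0.265,0],0]]'; python3 -m crank '[[[0.012,0.055,0],0],[[0.025,0.11,0],0],[[0.04,0.17,0],0],[[0.0485,0.229,0],0],[[0.0485,0.229,0],0]]'
python3 - <<'E'
from h import *
look(["tea_light"],{"tea_light":.23})
E
```

```text
t: 28.12
position: [0.4107, 0.345, 0.2405]
orientation: [[1.0, -0.0, 0.001], [-0.0, -1.0, 0.001], [0.001, -0.001, -1.0]]
wrist_force: [1.3, -0.3, -1.6]
finger_gap: 0.424
gripper_force: 25.4
t: 28.75
position: [0.4706, 0.0782, 0.2382]
orientation: [[1.0, -0.0, 0.001], [-0.0, -1.0, 0.0], [0.001, -0.0, -1.0]]
wrist_force: [0.5, 0.6, 0.4]
finger_gap: 0.424
gripper_force: 25.4
t: 29.38
position: [0.519, -0.1532, 0.2378]
orientation: [[1.0, -0.006, -0.0], [-0.006, -1.0, -0.001], [-0.0, 0.001, -1.0]]
wrist_force: [0.6, -0.4, 0.4]
finger_gap: 0.422
gripper_force: 25.4
```

```bash
python3 -m crank '[[[0,0,0.05],0],[[0,0,0.1],0],[[0,0,0.15],0],[[0,0,0.18],0],[[0,0,0.19],0]]'; python3 -m crank '[[[0,0,0.01],0],[[0,0,0.018],0],[[0,0,0.022],0],[[0,0,0.022],0],[[0,0,0.022],0]]';python3 -m crank '[[[0,0,0.001],0],[[0,0,0.002],0],[[0,0,0.002],0]]'
python3 - <<'E'
from h import *
look(["tea_light"],{"tea_light":.016})
E
```

```text
t: 30.2
position: [0.5177, -0.147, 0.0465]
orientation: [[1.0, 0.002, -0.003], [0.002, -1.0, 0.002], [-0.003, -0.002, -1.0]]
wrist_force: [0.5, 0.6, 0.9]
finger_gap: 0.423
gripper_force: 25.4
t: 30.82
position: [0.5193, -0.1494, 0.0268]
orientation: [[1.0, -0.0, 0.001], [-0.0, -1.0, -0.0], [0.001, 0.0, -1.0]]
wrist_force: [0.2, 0.1, -0.3]
finger_gap: 0.425
gripper_force: 25.4
t: 31.2
position: [0.5189, -0.1491, 0.0242]
orientation: [[1.0, -0.0, -0.0], [-0.0, -1.0, 0.0], [-0.0, -0.0, -1.0]]
wrist_force: [-0.6, 0.1, -0.5]
finger_gap: 0.421
gripper_force: 25.4
```

```bash
python3 -m crank '[[[0,0,0.001],0],[[0,0,0.001],0]]'; python3 -m crank '[[[0,0,0],0],[[0,0,0],0],[[0,0,0],0],[[0,0,0],0]]' 0; python3 -m crank '[[[0,0,-0.03],0],[[0,0,-0.08],0],[[0,0,-0.13],0],[[0,0,-0.19],0],[[0,0,-0.24],0]]'; python3 -m crank '[[[-0.05,0.05,0],0],[[-0.1,0.1,0],0],[[-0.12,0.15,0],0],[[-0.14,0.2,0],0],[[-0.16,0.25,0],0]]'
python3 - <<'E'
from h import *
z=.015;look(["tea_light","jam_jar","spice_jar","pepper_mill"],dict(tea_light=z,jam_jar=z,spice_jar=z,pepper_mill=z))
look(["salt_shaker"])
a=viewer.grab_frame("top");cv2.imwrite("pics/t8.png",cv2.resize(a[130:230,130:330,::-1],(800,400),interpolation=cv2.INTER_CUBIC))
E
```

```text
t: 31.65
position: [0.5192, -0.1492, 0.0237]
orientation: [[1.0, -0.0, 0.0], [-0.0, -1.0, -0.0], [0.0, 0.0, -1.0]]
wrist_force: [-2.3, 1.3, 4.9]
finger_gap: 0.422
gripper_force: 25.7
t: 32.15
position: [0.519, -0.1493, 0.0232]
orientation: [[1.0, -0.0, -0.0], [-0.0, -1.0, -0.0], [-0.0, 0.0, -1.0]]
wrist_force: [0.1, -1.3, -0.9]
finger_gap: 1.002
gripper_force: 0.0
t: 32.78
position: [0.5191, -0.1492, 0.2658]
orientation: [[1.0, -0.0, 0.002], [-0.0, -1.0, -0.001], [0.002, 0.001, -1.0]]
wrist_force: [0.7, -0.6, -0.1]
finger_gap: 0.999
gripper_force: 0.0
t: 33.4
position: [0.3577, -0.4009, 0.2635]
orientation: [[1.0, -0.001, 0.0], [-0.001, -1.0, -0.0], [0.0, 0.0, -1.0]]
wrist_force: [1.1, 0.5, -0.1]
finger_gap: 0.998
gripper_force: 0.0
scene spice_jar 0.95 [0.521 0.062] fill 0.99 [210. 178. 231. 211.]
scene spice_jar 0.92 [ 0.506 -0.38 ] fill 1.11 [318. 136. 336. 161.]
scene spice_jar 0.66 [ 0.43  -0.477] fill 1.21 [351. 136. 371. 162.]
scene pepper_mill 0.69 [0.516 0.169] fill 0.79 [174. 183. 197. 229.]
top tea_light 0.44 [ 0.525 -0.148] fill 0.65 [284. 181. 291. 191.]
top jam_jar 0.55 [ 0.525 -0.043] fill 0.87 [252. 165. 271. 186.]
top spice_jar 0.54 [0.52  0.062] fill 1.08 [228. 158. 242. 179.]
top pepper_mill 0.67 [0.517 0.164] fill 0.96 [196. 147. 213. 177.]
top pepper_mill 0.33 [0.484 0.144] fill 0.31 [197. 161. 216. 182.]
scene salt_shaker 0.6 [0.414 0.17 ] fill 0.91 [200. 225. 210. 256.]
```

View pics/t8.png

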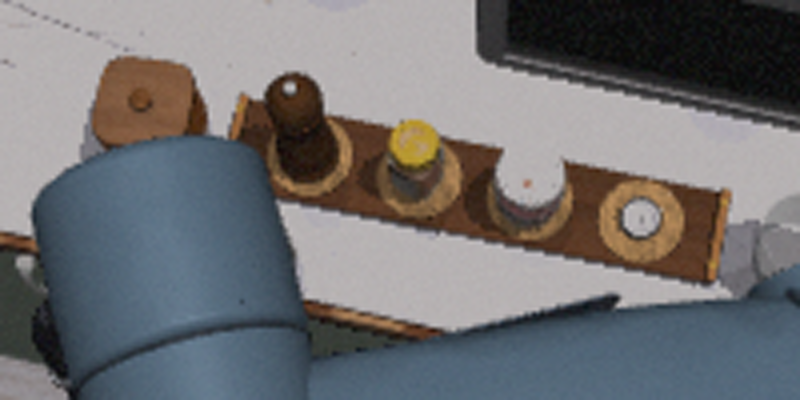

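The picture shows all four upright and centred on their pads in order: mill (300,140), spice jar (415,165), jam jar (530,185), tea light (641,217). Handing in.

```bash
python3 -m crank '[[[0,0,0],0],[[0,0,0],0],[[0,0,0],0]]'; python3 -c "
from plant import env
print(env.close_job())"
```

```text
t: 34.52
position: [0.3589, -0.3992, 0.2633]
orientation: [[1.0, -0.0, -0.0], [-0.0, -1.0, 0.0], [-0.0, -0.0, -1.0]]
wrist_force: [0.3, 1.3, -0.9]
finger_gap: 1.0
gripper_force: 0.0
the job is handed in; nothing more can be done
None
```

The job is handed in at about 35 s; hand-in returned no verdict, but the last pictures show the mill, spice jar, jam jar and tea light upright and centred on their pads in height order from the coffee tin, with the salt shaker where it was.

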